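# Set the batch board

### The arm

A 6-joint arm with a two-finger parallel gripper is mounted at the origin on the work surface; the furniture and walls round the work are solid. World frame = base frame: x ahead of the robot, y to its left, z up, the work surface at z = 0. Lengths are in m, angles in rad, forces in N, time in s.
With the tool pointing down it reaches from about 0.275 to 0.975 m from the base axis. Payload 8.4 kg.
Tool frame: the origin (TCP) lies on the centre line of the jaws, within the pads' length; the fingertips stand 14 mm ahead of it and the grasp point (between the pads) lies 5 mm behind it; y points along the fingers, z is the direction in which the jaws open and shut, and the axes are right-handed (so a half turn about y gives the same grasp; the last joint's range is limited). The gripper opens to 92 mm and grips with 3 to 60 N. Pads are 20 mm wide; open, the fingers measure 128 mm over their backs; the gripper's body (75 mm by 189 mm) begins 69 mm behind the grasp point.
Start: joints at [1.27, 0.353, 1.633, -0, 1.155, -0.002], TCP at [0.184, 0.597, 0.229] pointing down, gripper open.
Joint ranges: [-2.63, 2.63], [-0.92, 2.1], [0.06, 2.66], [-1.3, 4.44], [0, 2.69], [-3.02, 3.02]. Speed limits (rad/s): [2.22, 2.22, 2.79, 3.14, 3.14, 3.14].

### API

Orientations are given as a unit quaternion [w, x, y, z].
In Python, from plant import ctrl, jaws, kin, read_state, get_image, calibration, models gives the robot as it stands. Calls block until the motion is done:
- ctrl.move_to(position, orientation): joint-space move of the TCP to a pose.
- ctrl.move_l(position, max_speed=0.15, rotation=None, stop_force=None): straight line of the TCP; rotation=None keeps the orientation; max_speed is the mean speed in m/s. With stop_force (N) it stops when the force on the tool has changed by that much, and returns True; else False.
- ctrl.movej(angles): joint-space move.
- jaws.open_jaws() and jaws.grab(): open the fingers fully, or close them until they stop; the grip force is fixed at half the most.
- ctrl.wait(seconds).
- kin.solve_ik(position, orientation): joint angles nearest the present ones, or None.
- read_state(): the state.
- get_image(name): name is "scene" or "side" or "wrist"; returns the picture (400x640x3 uint8, blue, green, red); there is no depth.
- calibration(name): a dict with "vfov" (degrees; the focal length in pixels is half the picture's height over the tangent of half this angle, whatever the lens; pixels are square), "cx", "cy" (the principal point, pixels), "origin" and "attitude" of the camera in the world; the wrist camera has in their place "tool_from_camera" (4x4, takes a point from camera to tool coordinates, whose origin is the TCP and whose axes are the tool frame's). Camera axes: x right, y down, z forward; pixel columns grow to the right and rows downward; lengths in m; the calibration is good to about 2 mm. A picture is of the moment at which its call begins: read the wrist's pose just before it. calibration takes no time and is no camera call.
A pose or a line that the arm cannot do raises ctrl.IKError and nothing moves.
- ctrl.finish_job(): hands the job in, once; it reports no verdict.
Trained networks look in the newest picture that a camera, given by its name, has taken for a name from the list of things; names that differ only in an ending like _2 or _b are one class to them, and where a whole thing is asked for, a point or a joint stands for the part that bears it (a point fixed in the world has none). Each returns a list of dicts, best first, with "score" (0 to 1); they miss things now and then, are a little off and sometimes report something else, mostly with a low value. They report only what shows in the picture. A call takes as long as a camera call.
- models.boxes_of(camera, query): "centre" ([column, row] in pixels, amid what is visible of it).
- models.outline_of(camera, query): "pixels" (400x640 bool, what is visible of it) and "centre" ([column, row] in pixels, amid what is visible of it).
- models.tip_of(camera, query): "centre" ([column, row] in pixels: a listed point, or the origin of a listed thing).
The state is a dict: "clock": time; "joint_positions": joint angles; "dq": joint speeds; "joint_efforts": joint torques, N m; "ee_pos": TCP position; "tool_rot": TCP orientation; "ft_force": force on the tool from outside, world axes, zero at the start; "torque": the same for the moment, N m; "opening": finger opening in m.
Only numpy, scipy, OpenCV 4.12 (cv2) and the standard library are available. Lean on these libraries where they do the work, as an engineer would, in place of code of your own. Each camera call takes 0.05 s, during which the arm holds its last target.

### The job

Set the batch board for the next bake by pushing its two pointers round with a fingertip: the long pointer should point at the middle of the star-shaped cutter, and the short pointer at the middle of the pair of studs. Push gently from the side and do not grip the pointers or press down on them, and leave the cutters and everything else where they are.

Things in the scene. Friction and masses are not known exactly. Their poses are not given: they have to be found in the camera images.
- board: flat wooden board fixed to the table, 240 (x) x 440 (y) x 12 mm; origin at the centre of its underside on the table, x away from the robot (yaw up to 0.2 rad), z up; top at z = 12 mm. Two dark metal pointers turn on it about vertical pivots near its front edge: the long one on the left (+y) part, pivot at (-90, 68) mm in the board's frame, the short one on the right part, pivot at (-75, -135) mm
- long_pointer (a joint): angle of the long pointer in rad: 0 when it points along the board's +x, grows counter-clockwise seen from above (tip towards the board's +y); turns from -1.25 to 1.25. Light friction (about 0.06 N m, so about 1 N at 65 mm from the pivot), no spring: it stays where it is left. It weighs 25 g
- long_pointer_pivot (a point): on the long pointer's turning axis, at the height of the arm's top (31 mm above the table); its x axis points along the arm to the tip. The arm is a straight bar 14 mm wide, from 15 to 31 mm above the table, 95 mm from pivot to tip, ending in a plain 90-degree point (no wider than the bar); the round hub has radius 12 mm and its screw reaches 36 mm
- long_pointer_tip (a point): the tip of the long pointer's head, at the height of the arm's top; x axis on along the arm, away from the pivot
- short_pointer (a joint): angle of the short pointer in rad, counted as for the long one; 0 points at the pair of studs. Same friction, range -1.25 to 1.25, no spring
- short_pointer_pivot (a point): point on the short pointer's turning axis, at the height of the arm's top (31 mm above the table); same shape as the long pointer but 70 mm from pivot to tip
- short_pointer_tip (a point): the tip of the short pointer's head, at the height of the arm's top; x axis on along the arm
- two_studs (a point): middle of the pair of brass studs on the board (domes 10 mm wide, 5.5 mm high, 16 mm apart). Three groups of studs stand on an arc of 105 mm radius round the short pointer's pivot, 0.65 rad apart: one stud on the left, this pair in the middle (at angle 0), three on the right
- star_cutter: star-shaped metal biscuit cutter, 57x55x22 mm, loose on the board; origin at the centre of its underside. The three cutters stand on an arc of about 165 mm radius round the long pointer's pivot at about -0.65, 0 and 0.65 rad, in any order, each up to 7 mm off in x and y
- round_cutter: plain round metal cutter, 52 mm across, 26 mm high, loose on the board; origin at the centre of its underside
- bell_cutter: bell-shaped metal cutter, 84x70x25 mm, loose on the board; origin at the centre of its underside
- biscuit: raw flat biscuit, 66x56x7 mm, loose on the far right part of the board beyond the studs; origin at its underside
- ring: blue-grey ring for a rolling pin, 59 mm across, 12 mm high, loose on the near left corner of the board; origin at its underside
- timer: round kitchen timer, 62 mm across, 58 mm high, loose on the table to the right of the board
- tumbler: clear drinking glass, 81 mm across, 91 mm high, loose on the table to the left of the board
- mug: white mug, 83x108x68 mm, loose on the table to the right of the board

How it is judged:
By the outcome, as a careful person would: the job done as asked, in the order asked, and still so for the second after the job is handed in, with the robot touching nothing.
It also fails if it takes over 54 s, if anything falls off the work surface, if the arm or the gripper's body presses on something with over 40 N, if the wrist force passes 120 N, or if a joint passes its speed limit or range.

## Working session

There is one attempt and no reset: what is moved stays moved. The work goes in short steps, each a Python script; the robot and the scene stay as the last script left them, time stands still between calls to the robot, and variables do not carry over. Pictures are saved under pics/ and viewed, and the job is handed in when it is done.

```bash
ls; mkdir -p pics
python3 - <<'E'
from plant import *
import cv2
s=read_state();print(s['clock'],s['ee_pos'],s['tool_rot'],s['opening'])
for c in("scene","side","wrist"):
    im=get_image(c);cv2.imwrite(f"pics/{c}0.png",im);print(c,calibration(c))
    for n in ("board","long_pointer_pivot","long_pointer_tip","short_pointer_pivot","short_pointer_tip","two_studs","star_cutter","round_cutter","bell_cutter"):
        print(n,[(round(d['score'],2),[round(float(v),1) for v in d['centre']]) for d in models.tip_of(c,n)][:2])
E
```

```text
pics
0.0 [0.1838245  0.5968473  0.22785595] [-0.69873462  0.69972612 -0.10532858  0.10516263] 0.09214925082928208
scene {'vfov': 47.93591251878925, 'cx': 327.39349740059174, 'cy': 198.88937238200077, 'origin': array([ 0.03122259, -0.76381739,  1.07269642]), 'attitude': array([-0.33715835,  0.88602262, -0.29919106,  0.10850289])}
board [(0.85, [335.9, 222.5])]
long_pointer_pivot [(0.46, [301.9, 215.8]), (0.3, [387.8, 242.0])]
long_pointer_tip [(0.77, [319.7, 192.4])]
short_pointer_pivot []
short_pointer_tip [(0.68, [348.9, 240.8])]
two_studs [(0.86, [368.0, 242.6])]
star_cutter [(0.69, [344.8, 196.6])]
round_cutter [(0.45, [315.3, 177.9])]
bell_cutter []
side {'vfov': 43.75571768277063, 'cx': 329.7061364509916, 'cy': 208.80441606694635, 'origin': array([ 0.58411989, -1.13138901,  1.02526996]), 'attitude': array([-0.41188223,  0.91105316,  0.0132551 , -0.01262802])}
board [(0.83, [336.0, 235.9])]
long_pointer_pivot [(0.77, [309.4, 210.4])]
long_pointer_tip [(0.6, [338.8, 210.3])]
short_pointer_pivot [(0.72, [304.5, 261.7])]
short_pointer_tip [(0.49, [325.4, 248.5])]
two_studs [(0.83, [341.7, 264.9]), (0.26, [342.6, 206.0])]
star_cutter [(0.54, [367.2, 221.6])]
round_cutter [(0.75, [355.0, 199.7]), (0.59, [322.5, 193.6])]
bell_cutter [(0.69, [347.7, 242.0])]
wrist {'vfov': 65.44760238653186, 'cx': 315.3593348595532, 'cy': 194.02065148044787, 'tool_from_camera': array([[-1.59404053e-04,  9.55114771e-01,  2.96235969e-01,
        -8.29999280e-02],
       [ 2.88912710e-04, -2.96235916e-01,  9.55114757e-01,
        -1.56374437e-01],
       [ 9.99999946e-01,  2.37835499e-04, -2.28723591e-04,
        -1.86241333e-05],
       [ 0.00000000e+00,  0.00000000e+00,  0.00000000e+00,
         1.00000000e+00]])}
board []
long_pointer_pivot []
long_pointer_tip []
short_pointer_pivot []
short_pointer_tip []
two_studs []
star_cutter []
round_cutter []
bell_cutter []
```

View pics/scene0.png

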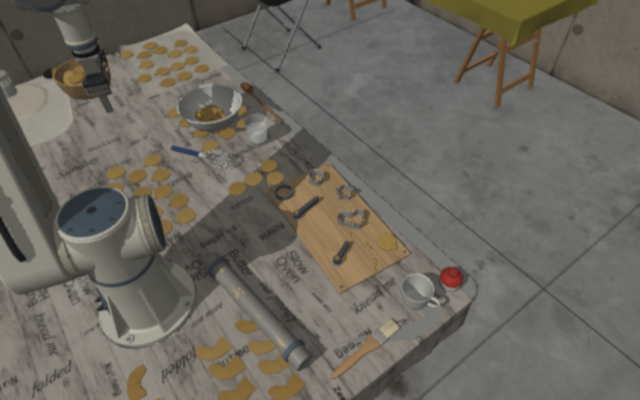

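View pics/side0.png

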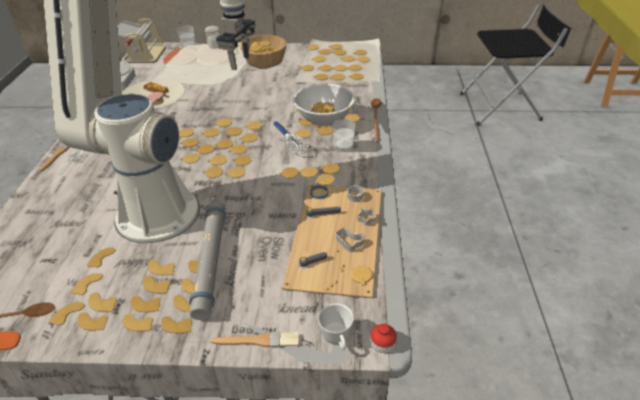

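```bash
cat > h.py <<'E'
import numpy as np,cv2
from plant import *
from scipy.spatial.transform import Rotation as R
def rot(q): return R.from_quat([q[1],q[2],q[3],q[0]])
def campose(c,st=None):
    k=calibration(c)
    if c=='wrist':
        st=st or read_state(); T=k['tool_from_camera']; A=rot(st['tool_rot']).as_matrix()
        return k,np.array(st['ee_pos'])+A@T[:3,3],A@T[:3,:3]
    return k,np.array(k['origin']),rot(k['attitude']).as_matrix()
def px2w(P,uv,z):
    k,o,A=P; f=200/np.tan(np.radians(k['vfov']/2))
    d=A@np.array([(uv[0]-k['cx'])/f,(uv[1]-k['cy'])/f,1]); return o+d*(z-o[2])/d[2]
def w2px(P,p):
    k,o,A=P; f=200/np.tan(np.radians(k['vfov']/2)); c=A.T@(np.array(p)-o)
    return np.array([k['cx']+f*c[0]/c[2],k['cy']+f*c[1]/c[2]])
E
python3 - <<'E'
from h import *
for c,l in {'scene':[('lpiv',301.9,215.8,.031),('ltip',319.7,192.4,.031),('spiv?',387.8,242,.031),('stip',348.9,240.8,.031),('2st',368,242.6,.0175),('star',344.8,196.6,.012),('rnd',315.3,177.9,.012),('board',335.9,222.5,.012)],
 'side':[('lpiv',309.4,210.4,.031),('ltip',338.8,210.3,.031),('spiv',304.5,261.7,.031),('stip',325.4,248.5,.031),('2st',341.7,264.9,.0175),('star',367.2,221.6,.012),('rnd',355,199.7,.012),('rnd2',322.5,193.6,.012),('bell',347.7,242,.012)]}.items():
    P=campose(c)
    for n,u,v,z in l: print(c,n,px2w(P,(u,v),z).round(4))
E
```

```text
scene lpiv [ 0.4779 -0.0306  0.031 ]
scene ltip [0.5764 0.0131 0.031 ]
scene spiv? [ 0.6165 -0.2587  0.031 ]
scene stip [ 0.5314 -0.1881  0.031 ]
scene 2st [ 0.5775 -0.2191  0.0175]
scene star [ 0.6386 -0.0356  0.012 ]
scene rnd [0.6132 0.0878 0.012 ]
scene board [ 0.5522 -0.101   0.012 ]
side lpiv [ 0.4721 -0.0105  0.031 ]
side ltip [ 0.5607 -0.0082  0.031 ]
side spiv [ 0.4725 -0.2194  0.031 ]
side stip [ 0.5269 -0.1687  0.031 ]
side 2st [ 0.5729 -0.2164  0.0175]
side star [ 0.6461 -0.0359  0.012 ]
side rnd [0.6101 0.0646 0.012 ]
side rnd2 [0.5065 0.0926 0.012 ]
side bell [ 0.5885 -0.1231  0.012 ]
```

The scene shows the round cutter on the left (318,176), the star in the middle (347,191) and the bell on the right (351,217). The long pointer is near (307,206) and the short one near (343,250). Next I'll take a closer look with the wrist camera.

```bash
cat >> h.py <<'E'
def down(yaw): # tool x horizontal at yaw, y down
    x=np.array([np.cos(yaw),np.sin(yaw),0]);y=np.array([0,0,-1.]);M=np.c_[x,y,np.cross(x,y)]
    q=R.from_matrix(M).as_quat();return np.array([q[3],q[0],q[1],q[2]])
E
python3 - <<'E'
from h import *
s=read_state();print(rot(s['tool_rot']).as_matrix().round(2))
ctrl.move_to([.52,-.08,.22],down(0))
jaws.grab()
s=read_state();print(s['clock'],s['joint_positions'],s['opening'],s['ft_force'])
im=get_image("wrist");cv2.imwrite("pics/w1.png",im)
P=campose('wrist',s)
Z={'board':.012,'two_studs':.012,'star_cutter':.012,'round_cutter':.012,'bell_cutter':.012}
for n in ("board","long_pointer_pivot","long_pointer_tip","short_pointer_pivot","short_pointer_tip","two_studs","star_cutter","round_cutter","bell_cutter"):
    for d in models.tip_of('wrist',n)[:2]: print(n,round(d['score'],2),np.round(d['centre'],1),px2w(P,d['centre'],Z.get(n,.031)).round(4))
E
```

```text
[[ 0.96 -0.    0.29]
 [-0.29 -0.    0.96]
 [ 0.   -1.   -0.  ]]
5.5167 [-1.55490016e-01  2.08530126e-01  1.85261211e+00 -2.24155253e-06
  1.08042942e+00 -1.72630986e+00] 0.00048781695450545684 [ 0.4812025  -0.13783237  0.32339505]
board 0.77 [312.4 200.2] [ 0.5579 -0.0841  0.012 ]
long_pointer_pivot 0.74 [380.1 131.1] [ 0.472  -0.0097  0.031 ]
long_pointer_tip 0.94 [388.1 214.9] [0.5699 0.0058 0.031 ]
short_pointer_pivot 0.76 [194.2 127.2] [ 0.4679 -0.2125  0.031 ]
short_pointer_tip 0.8 [224.8 188.7] [ 0.5376 -0.1851  0.031 ]
two_studs 0.6 [199.3 217. ] [ 0.5802 -0.2261  0.012 ]
round_cutter 0.62 [441.  240.2] [0.612  0.0809 0.012 ]
bell_cutter 0.91 [278.3 227.8] [ 0.5948 -0.1275  0.012 ]
```

View pics/w1.png

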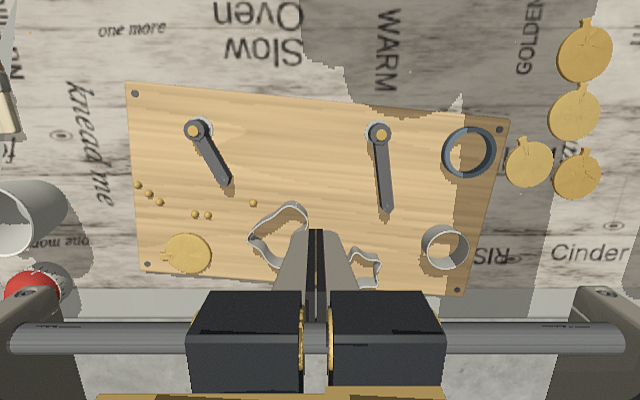

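The wrist view (up = towards the robot) shows the long pointer from (380,131) to (388,213) and the short one from (197,130) to (228,183). The two studs are at (195,214) and (208,215). The fingers partly hide the star at (365,268), so I'll look again from the right.

Run:
```python
from h import *
ctrl.move_to([.53,-.17,.22],down(0))
s=read_state();print(s['clock'])
im=get_image("wrist");cv2.imwrite("pics/w2.png",im)
P=campose('wrist',s)
Z={'board':.012,'two_studs':.012,'star_cutter':.012,'round_cutter':.012,'bell_cutter':.012}
for n in ("board","long_pointer_pivot","long_pointer_tip","short_pointer_pivot","short_pointer_tip","two_studs","star_cutter","ring","tumbler"):
    for d in models.tip_of('wrist',n)[:2]: print(n,round(d['score'],2),np.round(d['centre'],1),px2w(P,d['centre'],Z.get(n,.031)).round(4))
for d in models.outline_of('wrist','star_cutter')[:2]:
    m=d['pixels'].astype(np.uint8);c=max(cv2.findContours(m,0,2)[0],key=cv2.contourArea);b=cv2.boundingRect(c);(u,v),r=cv2.minEnclosingCircle(c)
    print('outl',d['score'],b,u,v,r,px2w(P,(u,v),.023),px2w(P,(u,v),.034)); im[m>0]=im[m>0]//2+np.array([0,0,120],np.uint8)
cv2.imwrite("pics/w2o.png",cv2.resize(im[150:350,200:540],None,fx=2,fy=2,interpolation=2))
```

```text
6.4667
board 0.62 [543.4 142.9] [0.4977 0.0946 0.012 ]
board 0.59 [383.2 191.7] [ 0.5567 -0.0884  0.012 ]
long_pointer_pivot 0.64 [461.5 120.1] [ 0.4703 -0.0131  0.031 ]
long_pointer_tip 0.74 [464.7 207. ] [0.57   0.0043 0.031 ]
short_pointer_pivot 0.96 [276.1 119.3] [ 0.4691 -0.2136  0.031 ]
short_pointer_tip 0.76 [305.8 179.5] [ 0.5363 -0.1822  0.031 ]
two_studs 0.71 [272.2 206.3] [ 0.5754 -0.2248  0.012 ]
star_cutter 0.74 [426.  255.2] [ 0.6433 -0.0272  0.012 ]
ring 0.86 [542.2 143.4] [0.4956 0.0795 0.031 ]
ring 0.16 [105.6 200.7] [ 0.5614 -0.4165  0.031 ]
tumbler 0.74 [385.3 193.3] [ 0.5529 -0.0902  0.031 ]
outl 0.56 (407, 240, 49, 46) 431.11749267578125 262.1403503417969 24.659337997436523 [ 0.64726089 -0.02398802  0.023     ] [ 0.6410182  -0.02856594  0.034     ]
```

View pics/w2.png

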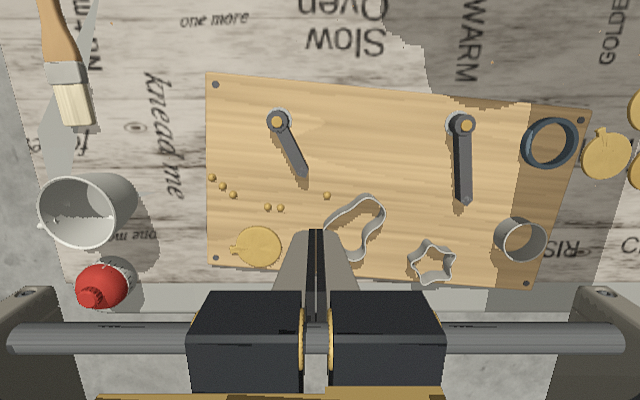

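View pics/w2o.png

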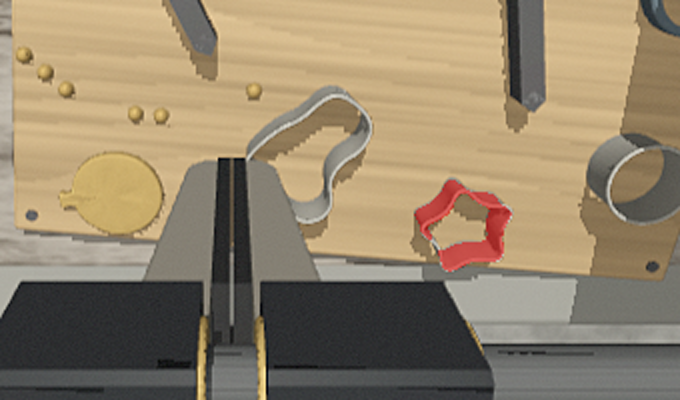

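```bash
cat > fit.py <<'E'
from h import *
from scipy.optimize import least_squares
s=read_state();P=campose('wrist',s)
obs=[((-120,-220,12),(207,73)),((-120,220,12),(592,107)),((120,-220,12),(208,263)),((120,220,12),(536,291)),
((-75,-135,36),(279.5,116)),((-90,68,36),(461,121)),((30,-127,14),(281,208)),((30,-143,14),(268,208))]
def bw(p,q):
    c,d=np.cos(q[2]),np.sin(q[2]);return np.array([q[0]+c*p[0]/1e3-d*p[1]/1e3,q[1]+d*p[0]/1e3+c*p[1]/1e3,p[2]/1e3])
f=lambda q:np.concatenate([w2px(P,bw(a,q))-b for a,b in obs])
r=least_squares(f,[.56,-.09,-.1],loss='soft_l1');q=r.x
E
python3 - <<'E'
from fit import *
print(q,f(q).reshape(-1,2).round(1))
for n,p in dict(lp=(-90,68,31),sp=(-75,-135,31),st=(30,-135,12)).items(): print(n,bw(p,q).round(4))
im=cv2.imread('pics/w2.png');x0,y0,k=390,220,8
c=cv2.resize(im[y0:y0+75,x0:x0+100],None,fx=k,fy=k,interpolation=2)
for v in range(0,100,10): cv2.putText(c,str(x0+v),(v*k,10),0,.4,(0,0,255),1);cv2.putText(c,str(y0+v),(0,v*k+4),0,.4,(0,0,255),1)
cv2.imwrite('pics/star.png',c)
E
```

```text
[ 0.55797161 -0.08291031 -0.08377144] [[-3.1 -1.4]
 [ 4.2 -0.2]
 [-0.2  2.7]
 [-1.9 -0.9]
 [-2.5  5.9]
 [ 6.3  3. ]
 [ 0.5 -0.2]
 [ 0.6 -1.2]]
lp [ 0.474  -0.0076  0.031 ]
sp [ 0.4719 -0.2112  0.031 ]
st [ 0.5766 -0.2199  0.012 ]
```

View pics/star.png

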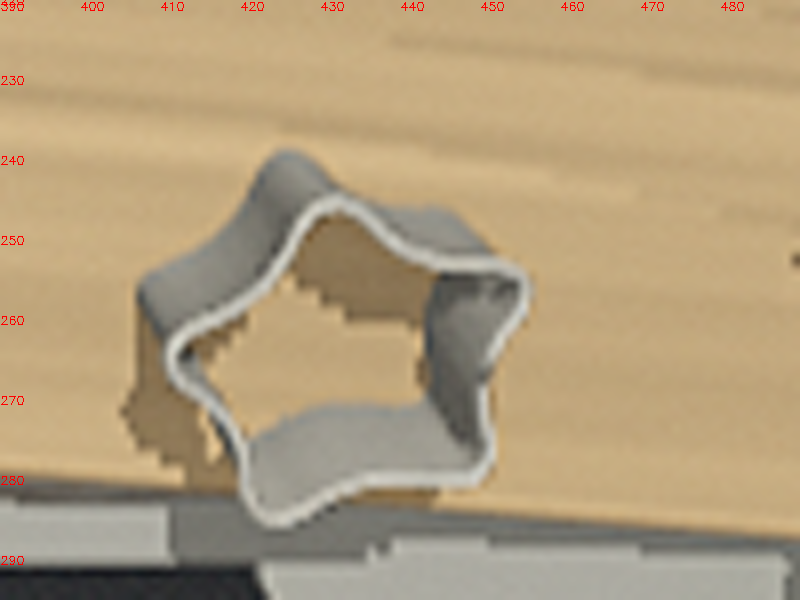

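Run:
```python
import cv2
im=cv2.imread('pics/w2.png')
def crop(n,x0,y0,w,h,k):
    c=cv2.resize(im[y0:y0+h,x0:x0+w],None,fx=k,fy=k,interpolation=2)
    for v in range(0,w,10): cv2.putText(c,str(x0+v),(v*k,10),0,.35,(0,0,255),1);cv2.line(c,(v*k,12),(v*k,18),(0,0,255))
    for v in range(0,h,10): cv2.putText(c,str(y0+v),(0,v*k+4),0,.35,(0,0,255),1)
    cv2.imwrite(f'pics/{n}.png',c)
crop('za',195,60,130,98,6);crop('zb',440,90,160,120,5);crop('zc',195,160,130,98,6)
```

```text
(no output)
```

View pics/za.png

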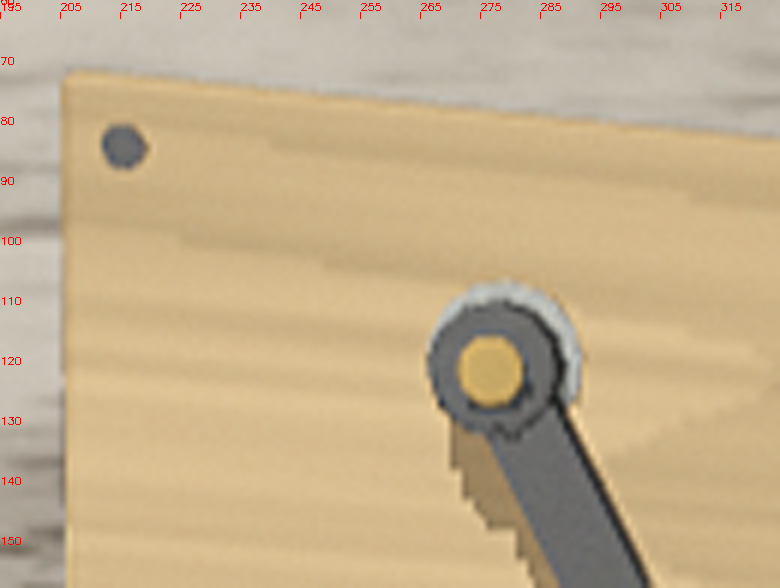

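View pics/zb.png

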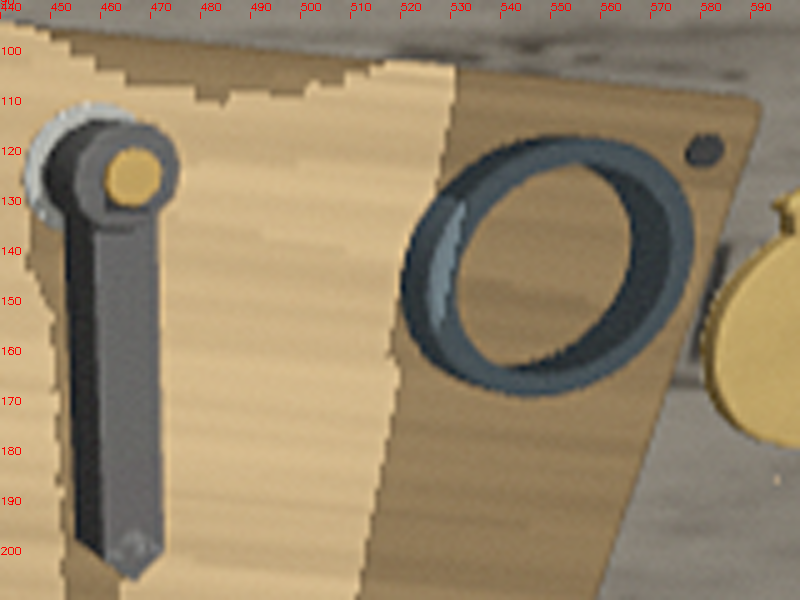

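View pics/zc.png

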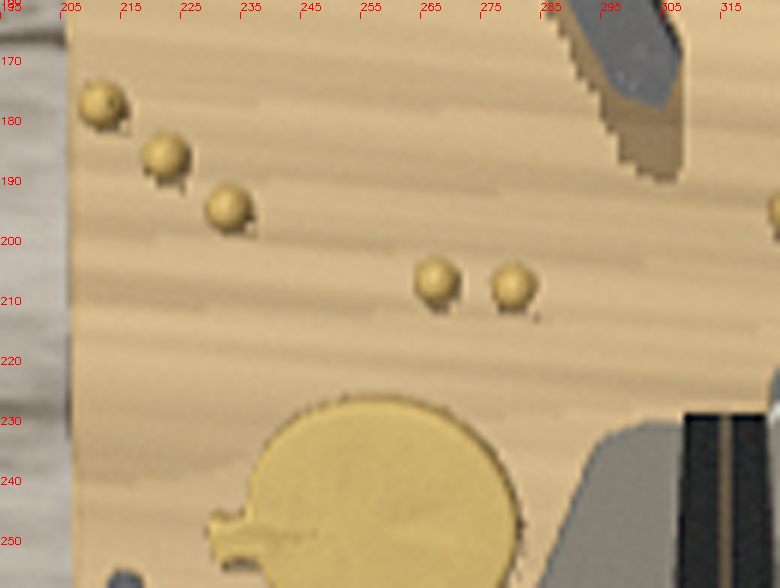

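```bash
cat > fit2.py <<'E'
from h import *
from scipy.optimize import least_squares
def bw(p,q):
    c,d=np.cos(q[2]),np.sin(q[2]);return np.array([q[0]+c*p[0]/1e3-d*p[1]/1e3,q[1]+d*p[0]/1e3+c*p[1]/1e3,p[2]/1e3])
def fit(P,obs):
    f=lambda q:np.concatenate([w2px(P,bw(a,q))-b for a,b in obs])
    r=least_squares(f,[.56,-.09,-.1],loss='soft_l1');return r.x,f(r.x).reshape(-1,2)
E
python3 - <<'E'
from fit2 import *
P=campose('wrist')
obs=[((-120,-220,12),(205.5,71.5)),((-120,220,12),(590,109.5)),((120,-220,12),(208,263)),((120,220,12),(536,291)),
((-75,-135,36),(276,121.5)),((-90,68,36),(464.5,125)),((30,-127,14),(280,207.5)),((30,-143,14),(267,206.5))]
q,r=fit(P,obs);print(q.round(4),r.round(1).tolist())
lp,sp,st=[bw(p,q) for p in((-90,68,31),(-75,-135,31),(30,-135,12))];print(lp,sp,st)
T=np.array([px2w(P,u,.034) for u in[(431.5,244.5),(455.5,256),(450,279),(423.5,285),(411,264)]]);c=T.mean(0)
print('star',c,np.linalg.norm(T-c,axis=1))
lpm,spm=px2w(P,(464.5,125),.036),px2w(P,(276,121.5),.036);lt,stp=px2w(P,(465,205),.031),px2w(P,(305.3,177.7),.031)
A=lambda a,b:np.arctan2(b[1]-a[1],b[0]-a[0])
print('piv meas',lpm,spm,'tips',lt,stp,np.linalg.norm((lt-lpm)[:2]),np.linalg.norm((stp-spm)[:2]))
print('cur',A(lpm,lt),A(spm,stp),'target',A(lpm,c),A(lp,c),A(spm,st),q[2])
E
```

```text
[ 0.5586 -0.0844 -0.0898] [[-2.3, -0.5], [5.0, -0.8], [-1.9, 2.2], [-3.9, 0.3], [0.1, 0.3], [1.7, 0.1], [0.2, 0.2], [0.3, 0.1]]
[ 0.47507873 -0.00858881  0.031     ] [ 0.47182    -0.21211616  0.031     ] [ 0.57639723 -0.22152909  0.012     ]
star [ 0.64642097 -0.0225954   0.034     ] [0.03005868 0.02808422 0.0286617  0.02920684 0.02923357]
piv meas [ 0.47500361 -0.01046215  0.036     ] [ 0.47148566 -0.21224423  0.036     ] tips [0.56743821 0.00558417 0.031     ] [ 0.53456516 -0.18167037  0.031     ] 0.09381705985903915 0.07009839302135838
cur 0.17188350862858795 0.4513228924974336 target -0.07066403152635273 -0.08156489512318058 -0.08827175574007333 -0.08976747661375378
```

The fit is consistent: stud and pivot residuals are under 2 px and the star's rim radius is right. Targets in world yaw are −0.076 for the long pointer and −0.089 for the short. I'll push the long pointer first, stopping slightly short.

```bash
cat > push.py <<'E'
from fit2 import *
LP=np.array([.4751,-.0095]);SP=np.array([.4717,-.2122])
def fr(t): return np.array([np.cos(t),np.sin(t)]),np.array([-np.sin(t),np.cos(t)])
def at(piv,t,r,n,z):
    u,v=fr(t);p=piv+r*u+n*v;return np.array([p[0],p[1],z])
def show(tag):
    s=read_state();im=get_image('wrist');cv2.imwrite(f'pics/{tag}.png',im);print(s['clock'],s['ee_pos'],s['ft_force'],s['tool_rot']);return im
E
python3 - <<'E'
from push import *
t=-.076
ctrl.move_to(at(LP,t,.065,.055,.10),down(t))
ctrl.move_l(at(LP,t,.065,.055,.034),.08)
print(read_state()['ee_pos'],read_state()['ft_force'])
print(ctrl.move_l(at(LP,t,.065,.027,.034),.03,stop_force=8))
show('p1')
E
```

```text
[0.54443135 0.04045917 0.03431598] [-0.06576335  0.30171689  0.41025224]
False
10.0333 [0.54176877 0.01247688 0.0339334 ] [ 0.22253691  0.36247702 -0.7910797 ] [-0.70655874  0.70663449 -0.02699299  0.02671728]
```

View pics/p1.png

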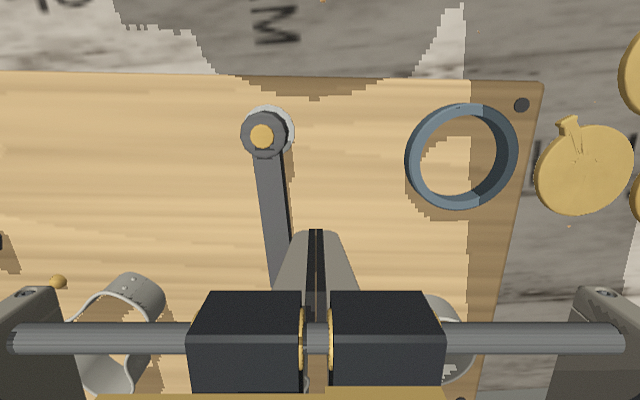

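Run:
```python
from push import *
P=campose('wrist');im=cv2.imread('pics/p1.png')
x0,y0,k=235,100,7
c=cv2.resize(im[y0:y0+85,x0:x0+100],None,fx=k,fy=k,interpolation=2)
c2=cv2.resize(im[215:300,x0:x0+100],None,fx=k,fy=k,interpolation=2)
for v in range(0,100,10):
    for a in(c,c2): cv2.putText(a,str(x0+v),(v*k,10),0,.4,(0,0,255),1)
    cv2.putText(c,str(y0+v),(0,v*k),0,.4,(0,0,255),1);cv2.putText(c2,str(215+v),(0,v*k),0,.4,(0,0,255),1)
cv2.imwrite('pics/p1a.png',c);cv2.imwrite('pics/p1b.png',c2)
```

```text
(no output)
```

View pics/p1a.png

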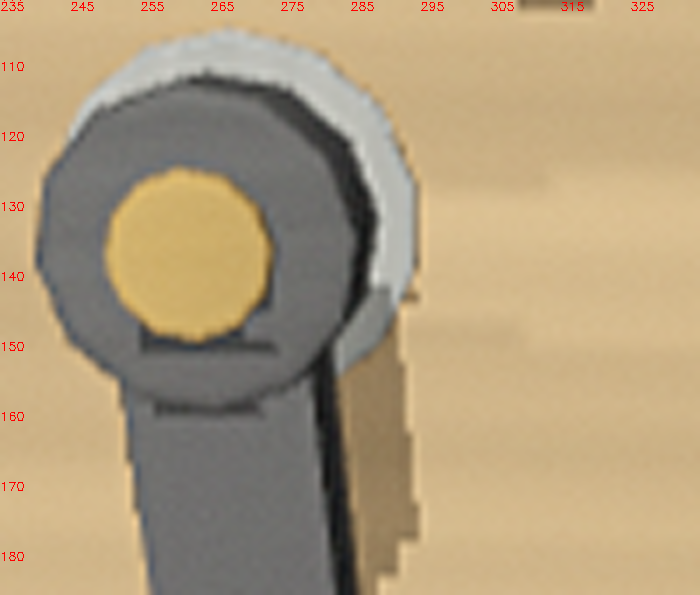

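View pics/p1b.png

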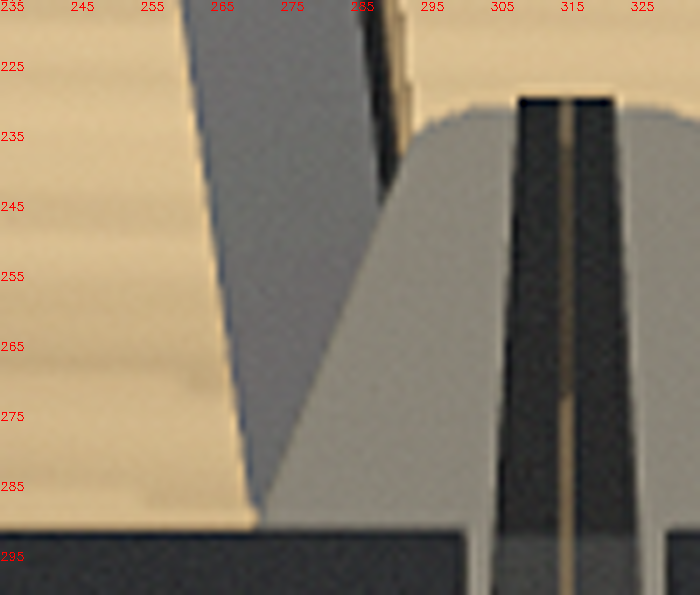

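Run:
```python
from push import *
P=campose('wrist')
A=lambda a,b:np.arctan2(b[1]-a[1],b[0]-a[0])
a,b=px2w(P,(253.5,165),.031),px2w(P,(270,284),.031)
print(a,b,A(a,b)); c,d=px2w(P,(280.5,165),.031),px2w(P,(287.5,235),.031);print(c,d,A(c,d),px2w(P,(261,136.5),.036))
```

```text
[ 0.49000542 -0.01610371  0.031     ] [ 0.56148776 -0.01598131  0.031     ] 0.0017123027626139331
[ 0.49106638 -0.00207787  0.031     ] [ 0.53093934 -0.00249925  0.031     ] -0.010567732350411458 [ 0.47517647 -0.00942907  0.036     ]
```

Run:
```python
from push import *
t=-.076
print(ctrl.move_l(at(LP,t,.065,.0222,.034),.02,stop_force=8))
ctrl.move_l(at(LP,t,.065,.045,.034),.08)
ctrl.move_l(at(LP,t,.065,.045,.15),.15)
ctrl.move_to(at(LP,t,.05,.09,.22),down(t))
s=read_state();P=campose('wrist',s);im=show('p2')
for n,z in (("long_pointer_pivot",.031),("long_pointer_tip",.031),("star_cutter",.012)):
    for d in models.tip_of('wrist',n)[:1]: print(n,round(d['score'],2),np.round(d['centre'],1),px2w(P,d['centre'],z).round(4))
```

```text
False
12.2667 [0.53166743 0.07691854 0.21986216] [-0.95178141  0.3935573  -0.26492892] [-0.70656623  0.70665966 -0.02637066  0.02647398]
long_pointer_pivot 0.82 [230.7 124.8] [ 0.4703 -0.0111  0.031 ]
long_pointer_tip 0.67 [242.2 210.9] [ 0.57  -0.013  0.031]
star_cutter 0.95 [242.2 259.5] [ 0.644  -0.0281  0.012 ]
```

View pics/p2.png

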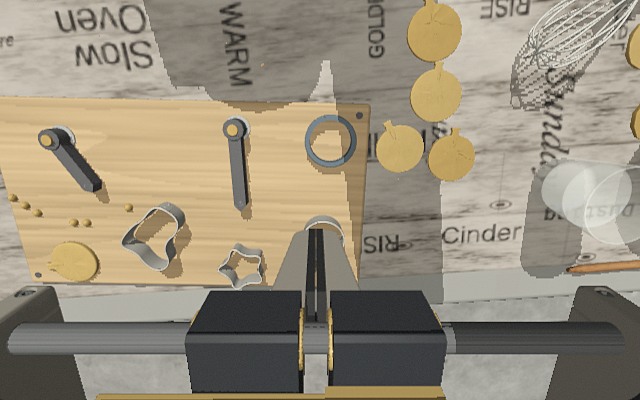

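Run:
```python
import cv2
im=cv2.imread('pics/p2.png');x0,y0,k=195,110,6
for n,y0,h in(('p2a',110,100),('p2b',195,100)):
    c=cv2.resize(im[y0:y0+h,x0:x0+100],None,fx=k,fy=k,interpolation=2)
    for v in range(0,100,10):
        cv2.putText(c,str(x0+v),(v*k,10),0,.35,(0,0,255),1);cv2.putText(c,str(y0+v),(0,v*k+3),0,.35,(0,0,255),1)
    cv2.imwrite(f'pics/{n}.png',c)
```

```text
(no output)
```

View pics/p2a.png

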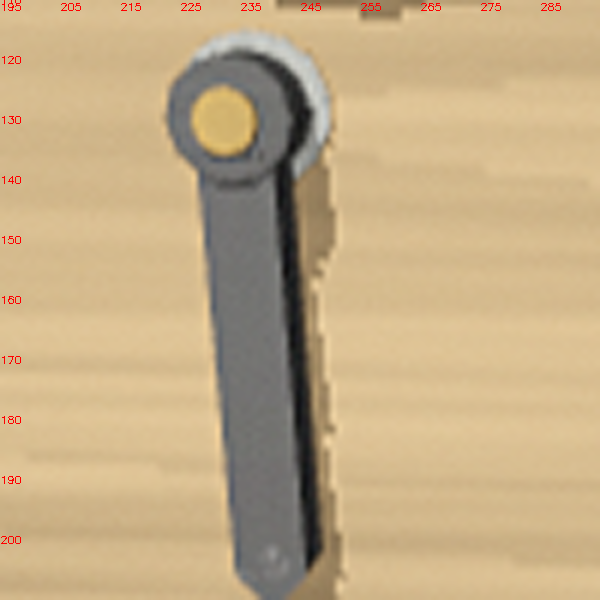

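View pics/p2b.png

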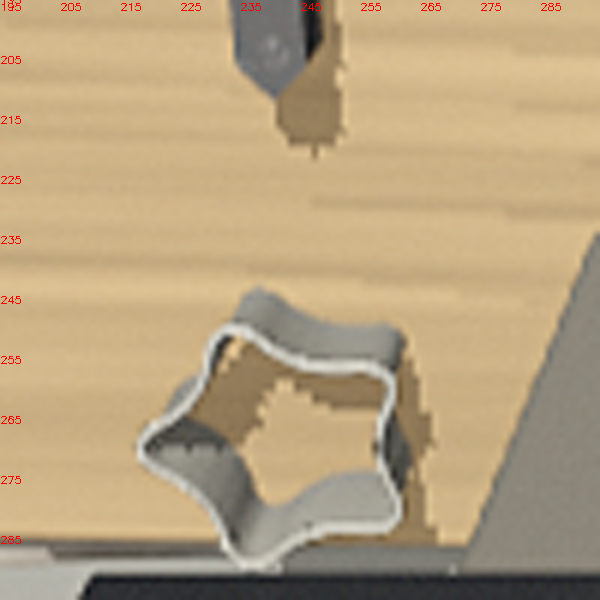

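Run:
```python
from push import *
P=campose('wrist')
A=lambda a,b:np.arctan2(b[1]-a[1],b[0]-a[0])
pv=px2w(P,(232,130),.036);tp=px2w(P,(240.5,211.3),.031)
e1,e2=px2w(P,(229.5,145),.031),px2w(P,(234,200),.031);f1,f2=px2w(P,(241.5,145),.031),px2w(P,(246,200),.031)
T=np.array([px2w(P,u,.034) for u in[(234,249.3),(260.5,257.5),(261,282),(236,289.5),(218.5,269)]]);c=T.mean(0)
print(pv,tp,'star',c,np.linalg.norm(T-c,axis=1))
print('ang tip',A(pv,tp),'edges',A(e1,e2),A(f1,f2),'target',A(pv,c),A(pv,(.644,-.0281)))
```

```text
[ 0.4740063  -0.00992451  0.036     ] [ 0.56842824 -0.01586564  0.031     ] star [ 0.64388894 -0.02443638  0.034     ] [0.02901922 0.02916556 0.02857642 0.02991862 0.02907329]
ang tip -0.062838268141734 edges -0.07532326243386779 -0.06400358964084031 target -0.0852160415302087 -0.1065139558516432
```

The long pointer is at about −0.066 and the star is at −0.085 to −0.09, so I'll nudge it about 1.4 mm more. Then I'll do the short pointer's main push, using the finger half-width of about 15 mm found from that push.

Run:
```python
from push import *
t=-.076
ctrl.move_to(at(LP,t,.065,.045,.10),down(t))
ctrl.move_l(at(LP,t,.065,.045,.034),.1)
print(ctrl.move_l(at(LP,t,.065,.0208,.034),.03,stop_force=8))
ctrl.move_l(at(LP,t,.065,.045,.034),.1)
ctrl.move_l(at(LP,t,.065,.045,.12),.2)
t=-.089
# short arm at +0.54 rel. target; r=47
ctrl.move_to(at(SP,t,.047,.062,.12),down(t))
ctrl.move_l(at(SP,t,.047,.062,.034),.1)
print(read_state()['ft_force'])
print(ctrl.move_l(at(SP,t,.047,.024,.034),.03,stop_force=8))
show('p3')
ctrl.move_l(at(SP,t,.047,.045,.034),.1)
ctrl.move_l(at(SP,t,.047,.045,.12),.2)
ctrl.move_to([.53,-.12,.22],down(0))
s=read_state();P=campose('wrist',s);im=show('p4')
def crop(n,x0,y0,w,h,k):
    c=cv2.resize(im[y0:y0+h,x0:x0+w],None,fx=k,fy=k,interpolation=2)
    for v in range(0,w,10): cv2.putText(c,str(x0+v),(v*k,10),0,.35,(0,0,255),1)
    for v in range(0,h,10): cv2.putText(c,str(y0+v),(0,v*k+4),0,.35,(0,0,255),1)
    cv2.imwrite(f'pics/{n}.png',c)
crop('p4s',195,105,100,110,5);crop('p4l',385,105,100,100,6);crop('p4st',350,200,100,100,6)
```

```text
False
[-0.38876333  0.09724725  0.11113943]
False
18.9833 [ 0.52045511 -0.19243424  0.03395046] [-0.01801087 -0.16443626 -0.21951066] [-0.70638667  0.7064314  -0.03153389  0.03127546]
20.5 [ 0.52959208 -0.11964868  0.21902502] [-0.0265595  -0.5348271  -1.05995108] [ 7.07136568e-01 -7.07076676e-01  1.55532300e-04  6.52059335e-04]
```

View pics/p4.png

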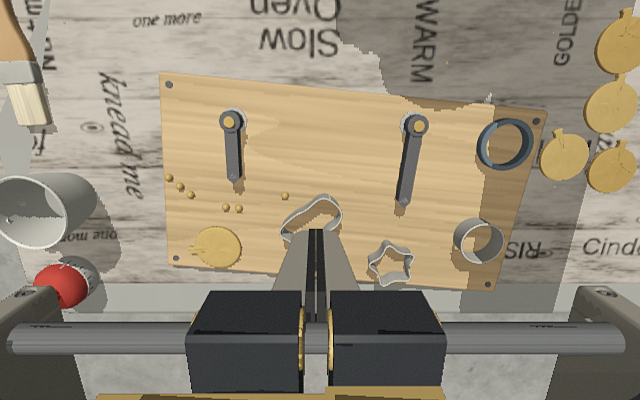

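View pics/p4s.png

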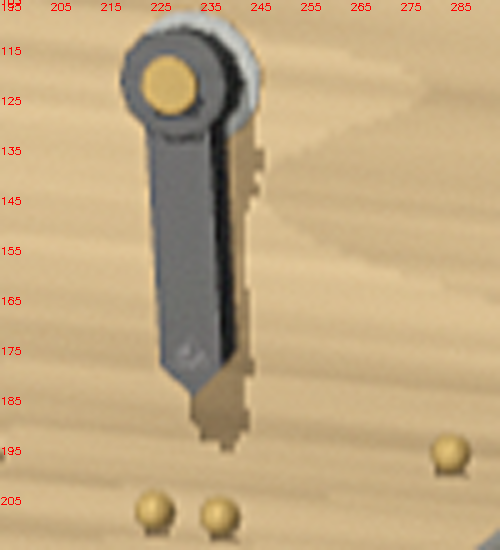

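View pics/p4l.png

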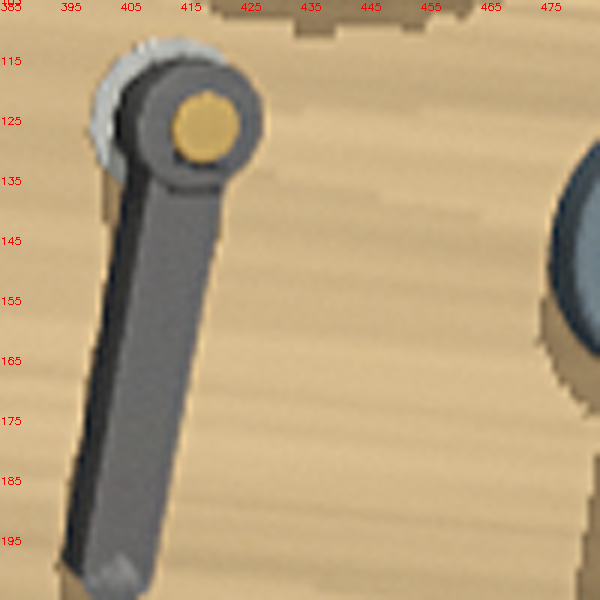

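View pics/p4st.png

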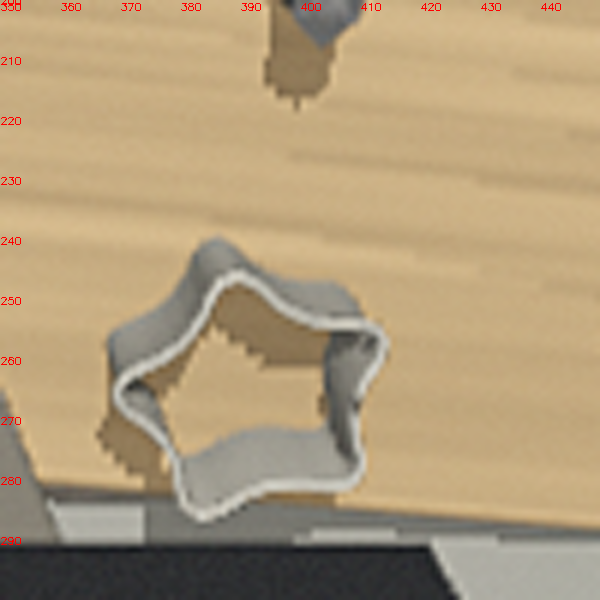

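Run:
```python
from push import *
P=campose('wrist')
A=lambda a,b:np.arctan2(b[1]-a[1],b[0]-a[0])
def g(n,u,tip,e,c):
    pv=px2w(P,u,.036);tp=px2w(P,tip,.031);E=[px2w(P,v,.031) for v in e]
    print(n,pv,tp,c,'tip',A(pv,tp),'edges',[A(E[i],E[i+1]) for i in(0,2)],'target',A(pv,c))
T=np.array([px2w(P,u,.034) for u in[(388,245),(412.3,255),(408,280),(383,286),(368.5,265)]]);c=T.mean(0)
st=(px2w(P,(226,207.5),.014)+px2w(P,(239,208.5),.014))/2
g('long',(419.2,126.3),(402.7,207.3),[(421.5,141),(411.5,196),(408.5,145),(399,199)],c)
g('short',(228.7,121.8),(233.7,184),[(225,135),(227.5,178),(236.9,135),(239.5,175)],st)
for n,z in (("long_pointer_tip",.031),("short_pointer_tip",.031),("two_studs",.0145),("star_cutter",.012)):
    for d in models.tip_of('wrist',n)[:1]: print(n,round(d['score'],2),np.round(d['centre'],1),px2w(P,d['centre'],z).round(4))
print(read_state()['clock'])
```

```text
long [ 0.47480291 -0.00943293  0.036     ] [ 0.56822071 -0.01798403  0.031     ] [ 0.64449624 -0.02575139  0.034     ] tip -0.09128173270092219 edges [np.float64(-0.0823303779448035), np.float64(-0.08795802931694795)] target -0.09586964464323551
short [ 0.47017307 -0.21240387  0.036     ] [ 0.54003146 -0.21370376  0.031     ] [ 0.57523419 -0.22214534  0.014     ] tip -0.01860529985052573 edges [np.float64(-0.02611432847984008), np.float64(-0.007956495688793403)] target -0.09245754296777677
long_pointer_tip 0.71 [406.2 209.7] [ 0.5712 -0.0136  0.031 ]
short_pointer_tip 0.76 [231.4 184.6] [ 0.5407 -0.2164  0.031 ]
two_studs 0.97 [232.  206.6] [ 0.5732 -0.2225  0.0145]
star_cutter 0.95 [386.8 256. ] [ 0.642  -0.0274  0.012 ]
20.75
```

Run:
```python
from push import *
t=-.089
ctrl.move_to(at(SP,t,.047,.042,.10),down(t))
ctrl.move_l(at(SP,t,.047,.042,.034),.1)
print(ctrl.move_l(at(SP,t,.047,.0203,.034),.03,stop_force=8))
ctrl.move_l(at(SP,t,.047,.042,.034),.1)
ctrl.move_l(at(SP,t,.047,.042,.12),.2)
ctrl.move_to([.53,-.12,.22],down(0))
im=show('p5')
def crop(n,x0,y0,w,h,k):
    c=cv2.resize(im[y0:y0+h,x0:x0+w],None,fx=k,fy=k,interpolation=2)
    for v in range(0,w,10): cv2.putText(c,str(x0+v),(v*k,10),0,.35,(0,0,255),1)
    for v in range(0,h,10): cv2.putText(c,str(y0+v),(0,v*k+4),0,.35,(0,0,255),1)
    cv2.imwrite(f'pics/{n}.png',c)
crop('p5s',195,105,100,110,5)
```

```text
False
24.5083 [ 0.52958124 -0.11966025  0.21900933] [-0.73994844  0.24837214 -0.77334923] [ 7.07141428e-01 -7.07071800e-01  1.82755974e-04  6.60951546e-04]
```

View pics/p5.png

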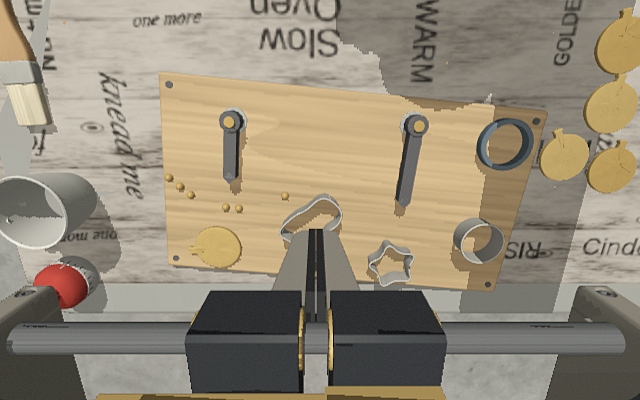

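View pics/p5s.png

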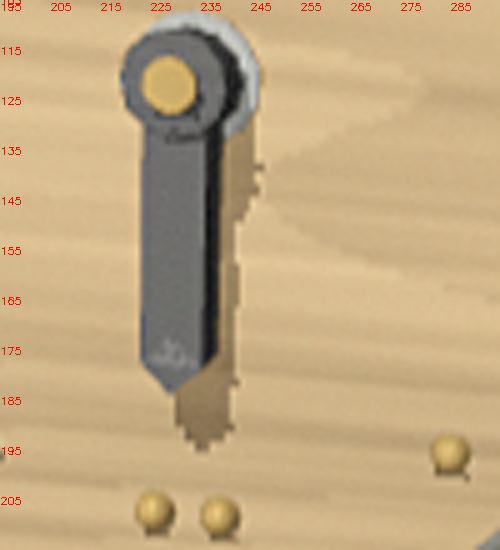

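Run:
```python
from push import *
P=campose('wrist');A=lambda a,b:np.arctan2(b[1]-a[1],b[0]-a[0])
print(A(px2w(P,(228.7,121.8),.036),px2w(P,(229.3,184),.031)),A(px2w(P,(223.6,135),.031),px2w(P,(223.4,175),.031)))
a,b=cv2.imread('pics/p4.png').astype(int),cv2.imread('pics/p5.png').astype(int)
d=abs(a-b).max(2)>60;d[290:]=0;ys,xs=np.nonzero(d);print(xs.min(),xs.max(),ys.min(),ys.max(),d.sum(),d[:,300:].sum())
ctrl.finish_job()
```

```text
-0.09046439469636292 -0.09108580338753063
223 357 48 194 395 1
the job is handed in; nothing more can be done
```

Both pointers are set and the job is handed in, at about 24.5 s of the 54 s allowed. I pushed each one from its left side with the closed fingertips, the long pointer first and then the short. Each needed one small corrective nudge.

| Pointer | Final angle (world yaw) | Target | Estimated error |
|---|---|---|---|
| Long | about −0.087 rad (−0.082 to −0.091) | star's middle at −0.08 to −0.10 | about 0.01 rad |
| Short | about −0.091 rad | pair of studs at −0.089 to −0.092 | under 0.005 rad |

- **Force and other objects:** The 8 N force stop never triggered on any push. In the wrist pictures before and after the last nudge, only the short pointer's area changed. I made no such comparison for the earlier pushes, but I saw nothing out of place in the pictures. The arm was raised clear of everything when I handed in.
- **Disagreement on the star:** The network's estimate of the star's middle was up to 4 mm further right than the middle I got from its rim, or about 0.01–0.02 rad. The long pointer is therefore less certain than the short one.
- **Disagreement on the tips:** The network's tip positions differed from my readings by 3–5 mm. I relied on the rim and on the zoomed pictures instead.

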